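# Fresh drying capsule out, then crack the dry box's tacky lid and hold it ajar

## Task

The dry box needs a new drying capsule: take the blue one from the black pocket tray, stand it fully down in the hole of the yellow stand and let go of it, with the box still shut. Then take the box's blue lid by its steel handle, break it free of its tacky seal without throwing it wide open, and finish while holding it still and just ajar, its front edge lifted about 30 mm, so that I can slip the capsule in; do not let go of the lid. Leave the orange capsules and everything else where they are.

Things in the scene. Friction and masses are not known exactly. Their poses are not given: they have to be found in the camera images.
- fresh: The fresh drying capsule: solid blue cylinder with a white band, 16 mm diameter, 40 mm tall, 15 g, upright in a tray pocket. Origin at the centre of its underside, z along its axis. In the tray its underside is 8 mm above the table, its top 48 mm, so 26 mm stand out of the tray.
- tray: Black pocket tray, fixed, 105 (x) by 155 (y) by 22 mm high, origin at the centre of its underside. Six square pockets 18 mm wide and 14 mm deep, at x = -25 and +25 mm, y = -50, 0 and +50 mm in its frame (50 mm pitch). Four hold capsules (which one holds the blue one varies), two are empty.
- stand: Yellow socket block, fixed, 46 by 46 by 28 mm high, origin at the centre of its underside; one round hole 18 mm in diameter and 14 mm deep, chamfered by 2 mm, in the middle of its top (hole floor 14 mm above the table). It stands between the tray and the box.
- stand_hole0 (a point): Centre of the mouth of the yellow stand's hole, 28 mm above the table; z up. A seated capsule has its underside 14 mm below this point.
- drybox: Grey dry box, fixed, 180 (x) by 200 (y) by 85 mm high, origin at the centre of its underside, about square to the robot (yaw within 0.4 rad). Its lid is hinged along the far (+x) rim, the handle is near the front (-x) rim. The hinge axis and the handle bar lie along the box's y axis.
- lid_handle (a point): Middle of the lid's handle: a round steel bar 12 mm thick along the box's y axis, 100 mm long between its two end posts. The bar's centre is 33 mm above the lid's top face (129 mm above the table when shut). It lies 155 mm in front of the hinge (towards the box's -x) and 43 mm above it, and moves with the lid.
- lid_hinge (a point): Middle of the lid's hinge axis, at the far rim of the box, 86 mm above the table. The axis is the box's y.
- lid_lip (a point): Middle of the underside of the lid's front edge, 190 mm in front of the hinge, 86 mm above the table when shut.
- lid (a joint): Angle of the blue lid (190 by 204 by 10 mm, about 0.35 kg): 0 shut, growing as its front rises, stop at 0.55 rad. Front edge lifted by 30 mm is 0.16 rad. A tacky seal holds it: about 13 N straight up at the handle, until it lets go suddenly once the front edge is about 7 mm up (0.04 rad); after that only the lid's weight, about 2 N at the handle. If let go, the lid drops back onto its seal (0.05 rad or less).
- spent1: Orange capsule with a white band, 16 mm diameter, 40 mm tall, in a tray pocket; leave it. Origin at the centre of its underside.
- spent2: Another orange capsule, the same.
- spent3: Another orange capsule, the same.
- driver: Red-handled screwdriver lying on the bench, 200 mm long; leave it. Origin on its underside.
- glue: White glue bottle with a red cap, 50 mm diameter, 130 mm tall; leave it. Origin at the centre of its underside.
- tape: Roll of yellow tape lying flat, 96 mm across, 24 mm high; leave it. Origin at the centre of its underside.
- adapter: Metal tube adapter, 46 mm square foot with a 34 mm round barrel, 53 mm tall; leave it. Origin at the centre of its underside.
- mug: Blue mug, 76 mm across, 90 mm tall; leave it. Origin at the centre of its underside.
Things that resemble listed ones, but are neither listed nor needed, are in the scene too. There is more than one size of the mug; the job needs the largest.

How it is judged (in metres and radians):
On the way, in this order (a step that is already met when the one before it is completed fails the run):
1. the blue capsule stands in the yellow stand, let go, with the lid still shut (horizontal distance between fresh and stand_hole0 below 0.004 m and z of fresh in the frame of stand_hole0 below -0.01 m and angle between fresh's own z axis and vertical below 0.17 rad and contact force between the fingers and fresh below 0.1 N and value of joint lid below 0.03 rad), for 0.2 s.
2. the lid has been broken free of its seal (value of joint lid above 0.1 rad), for 0.1 s.
At the end, for the whole second after the job is handed in: Fingers hold the lid (over 0.5 N), still, at 0.10 to 0.235 rad (front edge 19 to 44 mm up), nothing propping it; blue capsule let go in the stand (4 mm of axis, 10 mm deep, 10 degrees of upright); orange capsules within 15 mm, other loose things within 30 mm of their starts (horizontal distance between fresh and stand_hole0 below 0.004 m and z of fresh in the frame of stand_hole0 below -0.01 m and angle between fresh's own z axis and vertical below 0.17 rad and contact force between the fingers and fresh below 0.1 N and value of joint lid between 0.1 and 0.235 rad and velocity of joint lid between -0.05 and 0.05 rad/s and contact force between the fingers and lid above 0.5 N and contact force between lid and fresh below 0.2 N and contact force between lid and spent1 below 0.2 N and contact force between lid and spent2 below 0.2 N and contact force between lid and spent3 below 0.2 N and contact force between lid and driver below 0.2 N and contact force between lid and glue below 0.2 N and contact force between lid and tape below 0.2 N and contact force between lid and adapter below 0.2 N and contact force between lid and mug below 0.2 N and distance of each of spent1, spent2, spent3 from where it was at the start of the episode below 0.015 m and distance of each of driver, glue, tape, adapter, mug from where it was at the start of the episode below 0.03 m); the arm keeps its last pose, push and grip.
It fails at once if the lid is thrown wide open (over 0.4 rad, 74 mm at its front edge) (value of joint lid above 0.4 rad).
It fails at once if an orange capsule or another loose thing is knocked away (orange capsules 15 mm, others 30 mm) (distance of any of spent1, spent2, spent3 from where it was at the start of the episode above 0.015 m or distance of any of driver, glue, tape, adapter, mug from where it was at the start of the episode above 0.03 m).
It also fails if it takes over 45 s, if anything falls off the work surface, if the arm or the gripper's body presses on something with over 40 N, if the wrist force passes 120 N, or if a joint passes its speed limit or range.

## Robot

A 6-joint arm with a two-finger parallel gripper is mounted at the origin on the work surface. World frame = base frame: x ahead of the robot, y to its left, z up, the work surface at z = 0. Lengths are in mm, angles in rad, forces in N, time in s.
With the tool pointing down it reaches from about 200 to 875 mm from the base axis. Payload 3.4 kg.
Tool frame: the origin (TCP) lies at the centre of the arm's flange, where the gripper is bolted on; the fingertips stand 199 mm ahead of it and the grasp point (between the pads) lies 180 mm ahead of it (finger_overhang is the distance from the TCP to the fingertips, in mm); x points along the fingers, z is the direction in which the jaws open and shut, and the axes are right-handed (so a half turn about x gives the same grasp; the last joint's range is limited). The gripper opens to 94 mm and grips with 3 to 60 N. Pads are 16 mm wide; open, the fingers measure 119 mm over their backs; the gripper's body (75 mm by 177 mm) begins 78 mm behind the grasp point.
Start: joints at [-1.314, 0.276, 1.505, -0, 1.361, -0.121], TCP at [212.101, -534.469, 404.693] pointing down, gripper open.
Joint ranges: [-2.89, 2.89], [-0.75, 2.08], [0.22, 2.7], [-1.18, 4.32], [0.11, 2.71], [-2.7, 2.7]. Speed limits (rad/s): [2.57, 2.57, 3.14, 3.14, 3.14, 3.14].

## Interface

Orientations are given as a unit quaternion [w, x, y, z].
In Python, from workcell import * gives the robot as it stands.
- The arm moves only by the tool step_arm, never from a script. Its argument "increments" is a list of rows, each a list of 2 entries, a list of its own where there are three numbers: the shift along the world's x, y, z scaled (see below), then the turn about the world's z scaled (see below). A call has 1 to 10 rows; each row shifts and turns the commanded pose from where the row before left it; what a row does not reach is not made up. The controller multiplies each number of a shift by 150 mm and each number of a turn by 2 rad. A row lasts 1/8 s, in which the tool goes at most 62.5 mm and 10.7 degrees, less where a joint would pass 70% of its speed; a pose out of reach is approached as far as the arm can. A call with a number of a shift or a turn outside -1 to 1 is refused whole. A call with a gripper value outside its range is refused whole. "jaw" is the gripper's target within -1 to 1 (fully open at 1, half-way at 0, shut at -1), set as the call begins (left out, the last holds). The fingers move at their own pace and stop on an object; "force" is the grip in N (left out, the last holds). Time passes only in rows, so rows that do not move let the fingers close. It gives the time, the measured TCP pose, the force and the opening at its end, in the units of the state.
- get_state(): the state, without advancing time (a new reading comes with each control period).
- grab_frame(name): name is "scene" or "top" or "wrist"; returns the picture (420x560x3 uint8, red, green, blue); there is no depth.
- camera_params(name): a dict with "fx", "fy", "cx", "cy" (pixels), "T" (4x4, takes a point from camera to world coordinates); the wrist camera has in their place "tool_from_camera" (4x4, takes a point from camera to tool coordinates, whose origin is the TCP and whose axes are the tool frame's). Camera axes: x right, y up, looking along -z (the intrinsics and any distortion apply to the point x, -y, -z); pixel columns grow to the right and rows downward; lengths in mm; the calibration is good to about 2 mm. A picture is of the moment at which its call begins: read the wrist's pose just before it. camera_params takes no time and is no camera call.
- finish_job(): hands the job in, once; it reports no verdict.
Trained networks look in the newest picture that a camera, given by its name, has taken for a name from the list of things; names that differ only in an ending like _2 or _b are one class to them, and where a whole thing is asked for, a point or a joint stands for the part that bears it (a point fixed in the world has none). Each returns a list of dicts, best first, with "confidence" (0 to 1); they miss things now and then, are a little off and sometimes report something else, mostly with a low value. They report only what shows in the picture. A call takes as long as a camera call. They do not tell look-alikes from the thing itself.
- search_frame(camera, name): "extent" ([left, top, right, bottom] in pixels, round what is visible of it).
- masks_of(camera, name): "pixels" (420x560 bool, what is visible of it) and "extent" ([left, top, right, bottom] in pixels, round what is visible of it).
The state is a dict: "clock": time; "joint_positions": joint angles; "qd": joint speeds; "joint_torque": joint torques, N m; "tcp_pos": TCP position; "ee_rot": TCP orientation; "force": force on the tool from outside, world axes, zero at the start; "moment": the same for the moment, N m; "opening": opening from 0.0 (shut) to 1.0 (fully open).
Only numpy, scipy, OpenCV 4.12 (cv2) and the standard library are available. Lean on these libraries where they do the work, as an engineer would, in place of code of your own. Each camera call takes 0.05 s, during which the arm holds its last target.

## Working session

There is one attempt and no reset: what is moved stays moved. The work goes in short steps, Python scripts to look and compute and a tool call to move; the robot and the scene stay as the last step left them, time stands still between calls to the robot, and variables do not carry over. Pictures are saved under pics/ and viewed, and the job is handed in when it is done.

Besides the shell and the picture viewer there is one more tool, called after "Emit:" by a JSON object that holds its "name" and its "arguments", one argument or row to a line. step_arm: Moves the arm, as the interface text tells. Its arguments: {"type":"object","properties":{"increments":{"type":"array","items":{"type":"array"}},"jaw":{"type":"number"},"force":{"type":"number"}},"required":["increments"]}

```bash
mkdir -p pics; ls
python3 - <<'E'
from workcell import *
import cv2
print(get_state())
for n in ("scene","top","wrist"):
    f=grab_frame(n); cv2.imwrite(f"pics/{n}0.png",f[:,:,::-1]); print(n,camera_params(n))
E
```

```text
pics
{'clock': 0.0, 'joint_positions': array([-1.31397528e+00,  2.76573985e-01,  1.50608947e+00, -3.89789988e-05,
        1.36070788e+00, -1.21014152e-01]), 'qd': array([ 8.27292949e-04, -1.81163824e-03, -9.26595134e-05,  7.98844120e-04,
        5.67918831e-05,  2.00438595e-04]), 'joint_torque': array([ 9.33412884e-04, -4.04589128e+01, -2.37227798e+01,  7.02241086e-02,
        3.41043260e-02, -1.15001417e-04]), 'tcp_pos': array([ 212.05067718, -534.24951499,  403.83381877]), 'ee_rot': array([ 0.58452069,  0.39760688,  0.58548604, -0.39680024]), 'force': array([-0.49395286, -0.64754457, -0.39367982]), 'moment': array([-0.04916754, -0.01915739, -0.0129843 ]), 'opening': 0.9985230248812117}
scene {'fx': 409.4458535777552, 'fy': 409.4458535777552, 'cx': 275.49741187591866, 'cy': 214.0427437085939, 'T': array([[-8.77442102e-01, -2.91938607e-01,  3.80614249e-01,
         9.56475425e+02],
       [ 4.79071825e-01, -4.93310971e-01,  7.26040269e-01,
         7.77546976e+02],
       [-2.41980003e-02,  8.19399863e-01,  5.72711377e-01,
         6.76487794e+02],
       [ 0.00000000e+00,  0.0000000
[... 274 characters left out ...]
.11887167e-03,  6.25261504e-03,
         4.79599422e+01],
       [ 7.47670629e-03,  1.60761464e-01,  9.86964969e-01,
         1.27288939e+03],
       [ 0.00000000e+00,  0.00000000e+00,  0.00000000e+00,
         1.00000000e+00]])}
wrist {'fx': 370.1936068581731, 'fy': 370.1936068581731, 'cx': 281.92554687943345, 'cy': 212.83086554642506, 'tool_from_camera': array([[-7.63591286e-04,  2.36520616e-01, -9.71626171e-01,
         2.06154183e+01],
       [ 1.24372966e-05,  9.71626456e-01,  2.36520675e-01,
         6.83591599e+01],
       [ 9.99999708e-01,  1.68520724e-04, -7.44867172e-04,
        -2.33441108e-01],
       [ 0.00000000e+00,  0.00000000e+00,  0.00000000e+00,
         1.00000000e+00]])}
```

View pics/top0.png

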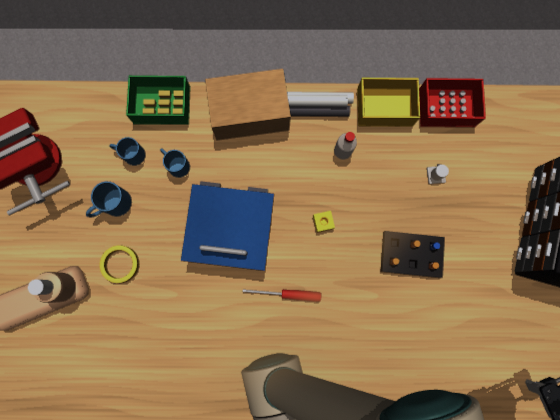

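View pics/scene0.png

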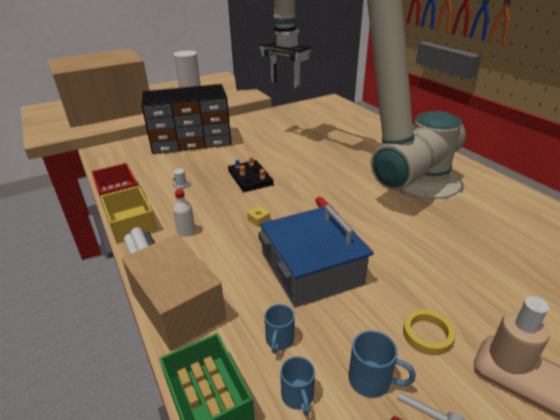

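View pics/wrist0.png

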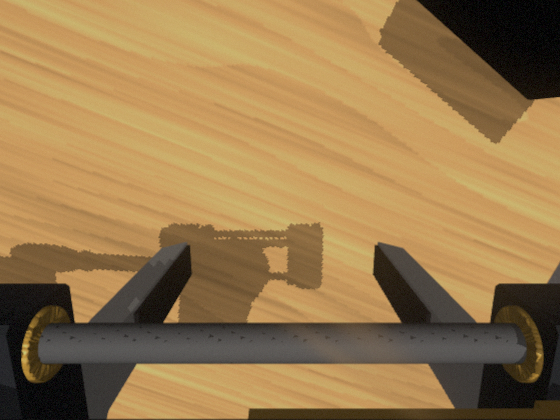

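```bash
cat > h.py <<'E'
import numpy as np, cv2
from scipy.spatial.transform import Rotation as R
from workcell import *
def cam(n,st=None):
    p=camera_params(n)
    if 'T' in p: T=np.array(p['T'])
    else:
        st=st or get_state(); q=np.array(st['ee_rot']); W=np.eye(4); W[:3,:3]=R.from_quat(q[[1,2,3,0]]).as_matrix(); W[:3,3]=st['tcp_pos']; T=W@np.array(p['tool_from_camera'])
    return p,T
def ray(c,u,v,z):
    p,T=c; d=np.array([(u-p['cx'])/p['fx'],-(v-p['cy'])/p['fy'],-1.]); d=T[:3,:3]@d; o=T[:3,3]
    return o+d*(z-o[2])/d[2]
def proj(c,X):
    p,T=c; X=np.atleast_2d(X); x=(X-T[:3,3])@T[:3,:3]
    return np.stack([p['cx']+p['fx']*x[:,0]/-x[:,2],p['cy']+p['fy']*x[:,1]/x[:,2]],1)
E
python3 - <<'E'
from h import *
for cn in ("top","scene"):
    grab_frame(cn)
    c=cam(cn)
    for n,z in (("fresh",28),("stand",28),("tray",22),("lid_handle",129),("drybox",85),("lid_lip",96)):
        if cn=="scene" and n in("tray",): continue
        for r in masks_of(cn,n)[:2]:
            m=r['pixels']; v,u=np.nonzero(m); (cu,cv_),wh,a=cv2.minAreaRect(np.stack([u,v],1).astype(np.float32))
            box=cv2.boxPoints(((cu,cv_),wh,a))
            print(cn,n,round(r['confidence'],2),r['extent'],"cent",u.mean().round(1),v.mean().round(1),ray(c,u.mean(),v.mean(),z).round(1),len(u))
            print("   corners",[ray(c,*b,z)[:2].round(0).tolist() for b in box])
E
python3 - <<'E'
import cv2
f=cv2.imread('pics/top0.png'); cv2.imwrite('pics/t1.png',cv2.resize(f[175:295,170:460],None,fx=2.75,fy=2.75,interpolation=cv2.INTER_CUBIC))
f=cv2.imread('pics/scene0.png'); cv2.imwrite('pics/s1.png',cv2.resize(f[150:310,160:380],None,fx=3.6,fy=3.6,interpolation=cv2.INTER_CUBIC))
E
```

```text
top fresh 0.67 [98.1, 248.2, 139.5, 284.1] cent 118.9 264.4 [443.2 443.2  28. ] 701
   corners [[489.0, 497.0], [490.0, 395.0], [397.0, 390.0], [396.0, 490.0]]
top fresh 0.64 [431.2, 244.2, 437.8, 249.0] cent 434.8 246.0 [ 496.1 -361.9   28. ] 54
   corners [[504.0, -350.0], [504.0, -373.0], [488.0, -372.0], [488.0, -349.0]]
top stand 0.71 [311.6, 208.3, 336.7, 232.2] cent 323.6 221.3 [557.4 -77.2  28. ] 345
   corners [[574.0, -47.0], [586.0, -96.0], [541.0, -107.0], [528.0, -58.0]]
top tray 0.91 [382.1, 228.0, 445.4, 276.9] cent 411.7 254.1 [ 475.2 -303.5   22. ] 2360
   corners [[431.0, -218.0], [538.0, -232.0], [522.0, -395.0], [415.0, -378.0]]
top lid_handle 0.72 [182.3, 183.9, 273.0, 272.2] cent 227.7 227.3 [527.7 159.9 129. ] 6532
   corners [[449.0, 268.0], [634.0, 252.0], [610.0, 50.0], [426.0, 71.0]]
top drybox 0.78 [183.9, 183.5, 272.1, 270.3] cent 228.1 226.3 [535.6 163.3  85. ] 6570
   corners [[450.0, 275.0], [651.0, 261.0], [629.0, 50.0], [429.0, 70.0]]
top drybox 0.7 [430.7, 243.1, 439.7, 253.7] cent 434.6 246.1 [ 490.9 -342.8   85. ] 56
   corners [[498.0, -332.0], [
[... 669 characters left out ...]
6.0], [542.0, -37.0], [607.0, -12.0]]
scene stand 0.71 [249.0, 160.5, 256.1, 162.8] cent 251.3 161.0 [ 445.4 -363.3   28. ] 27
   corners [[442.0, -387.0], [431.0, -380.0], [450.0, -341.0], [461.0, -348.0]]
scene lid_handle 0.7 [258.8, 206.3, 373.5, 284.0] cent 314.6 241.2 [569.2 214.2 129. ] 4991
   corners [[640.0, 94.0], [378.0, 105.0], [491.0, 314.0], [699.0, 289.0]]
scene drybox 0.65 [257.5, 205.0, 373.9, 309.5] cent 314.2 255.0 [565.4 209.   85. ] 7996
   corners [[636.0, 42.0], [332.0, 43.0], [487.0, 343.0], [709.0, 318.0]]
scene lid_lip 0.61 [258.7, 207.4, 374.1, 278.2] cent 314.5 241.6 [546.9 181.4  96. ] 4949
   corners [[622.0, 57.0], [347.0, 58.0], [463.0, 283.0], [681.0, 264.0]]
```

View pics/t1.png

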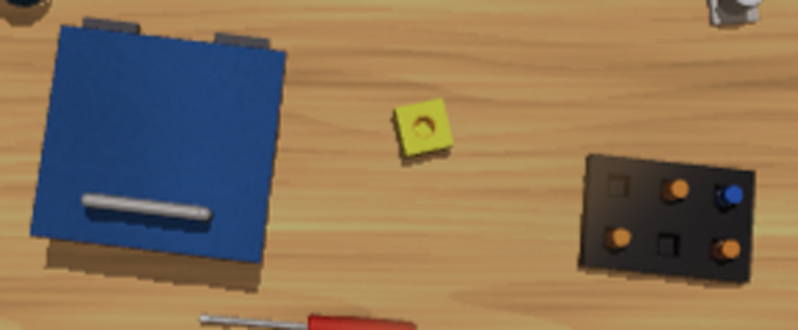

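View pics/s1.png

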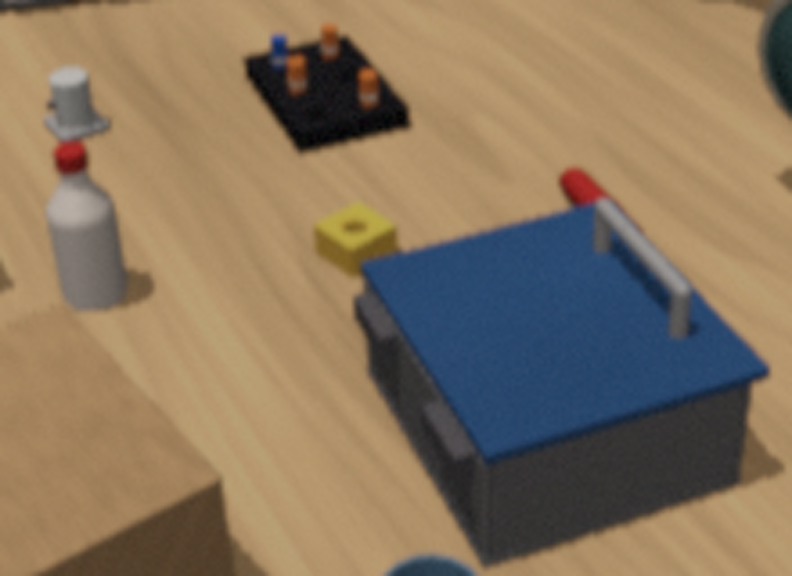

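Run:
```python
from h import *
q=get_state()['ee_rot']; print(R.from_quat(np.array(q)[[1,2,3,0]]).as_matrix().round(3)); print(get_state()['tcp_pos'])
c=cam("top")
def px(x,y): return 170+(x+.5)/2.75-.5,175+(y+.5)/2.75-.5
a=ray(c,*px(85,200),129+0);b=ray(c,*px(210,214),129)
print("bar",a,b,(a+b)/2,np.arctan2(*(a-b)[:2]))
for n,p,z in (("blue",(735,190),48),("stand",(425,126),28),("lidFL",(30,236),96),("lidFR",(262,263),96),("lidBR",(286,52),96),("lidBL",(61,25),96)): print(n,ray(c,*px(*p),z).round(1))
```

```text
[[ 0.     0.929  0.369]
 [-0.     0.369 -0.929]
 [-1.    -0.     0.   ]]
[ 212.09603505 -534.46584545  404.70181066]
bar [479.69392217 222.28188737 129.        ] [468.57389667 115.48078597 129.        ] [474.13390942 168.88133667 129.        ] 0.10374520030691042
blue [ 499.9 -361.1   48. ]
stand [559.7 -78.8  28. ]
lidFL [450.5 274.3  96. ]
lidFR [428.6  71.4  96. ]
lidBR [616.1  52.   96. ]
lidBL [639.  253.9  96. ]
```

Emit:
{"name": "step_arm", "arguments": {
  "increments": [
    [[0.32,0.193,0],0.09],
    [[0.32,0.193,0],0.09],
    [[0.32,0.193,0],0.09],
    [[0.32,0.193,0],0.09],
    [[0.32,0.193,0],0.09],
    [[0.32,0.193,0],0.09],
    [[0,0,0],0]
  ],
  "jaw": -0.15,
  "force": 15
}}

```text
clock: 1.68
tcp_pos: [502.9, -358.5, 404.4]
ee_rot: [0.706, 0.038, 0.706, -0.038]
force: [-1.7, 0.1, 0.1]
opening: 0.424
```

```bash
cat > look.py <<'E'
from h import *
import sys
st=get_state(); f=grab_frame("wrist"); cv2.imwrite(f"pics/{sys.argv[1]}.png",f[:,:,::-1])
c=cam("wrist",st); print(st['clock'],st['tcp_pos'].round(1),st['ee_rot'].round(4),st['force'].round(1),st['opening'])
import pickle; pickle.dump((c,f),open('last.pkl','wb'))
M=R.from_quat(np.array(st['ee_rot'])[[1,2,3,0]]).as_matrix(); print("yaw z",np.arctan2(M[1,2],M[0,2]))
E
python3 look.py w1
python3 - <<'E'
from h import *
for n in("fresh","tray","stand"):
    for r in search_frame("wrist",n)[:4]: print(n,r)
E
```

```text
1.675 [ 502.9 -358.5  404.4] [ 0.7064  0.0384  0.7057 -0.0378] [-1.7  0.1  0.1] 0.42408539842245135
yaw z -0.10781462915606378
fresh {'extent': [273.4, 188.5, 286.0, 212.0], 'confidence': 0.62}
tray {'extent': [192.1, 60.8, 303.1, 223.2], 'confidence': 0.59}
```

View pics/w1.png

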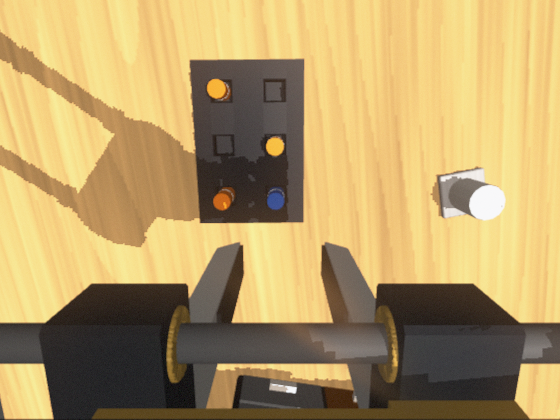

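Run:
```python
from h import *
import pickle
c,f=pickle.load(open('last.pkl','rb'))
g=f[50:235,180:315,::-1]; g=cv2.convertScaleAbs(g,alpha=1.8,beta=25)
cv2.imwrite('pics/w1z.png',cv2.resize(g,None,fx=3.2,fy=3.2,interpolation=cv2.INTER_CUBIC))
for p,z in (((191,60),22),((304,59),22),((303,222),22),((275,90.5),22),((224,145),22)): print(p,ray(c,*p,z).round(1))
```

```text
(191, 60) [ 434.2 -226.1   22. ]
(304, 59) [ 536.9 -236.3   22. ]
(303, 222) [ 521.5 -389.7   22. ]
(275, 90.5) [ 507.5 -260.7   22. ]
(224, 145) [ 453.1 -305.1   22. ]
```

View pics/w1z.png

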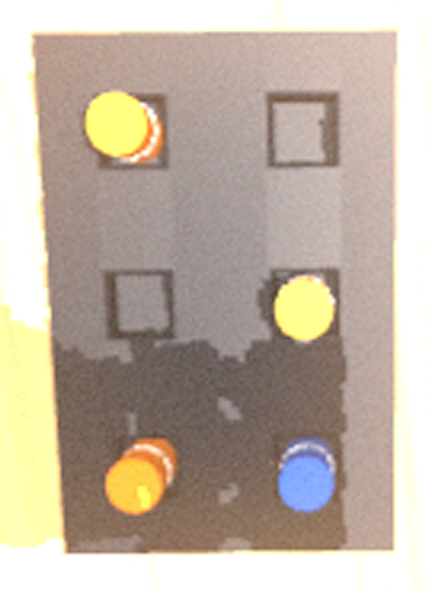

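Run:
```python
from h import *
import pickle
c,f=pickle.load(open('last.pkl','rb'))
print(ray(c,275.3,201.25,48),ray(c,180+303/3.2,50+129/3.2,22),ray(c,180+138/3.2,50+303/3.2,22))
```

```text
[ 497.02752462 -360.00277066   48.        ] [ 507.23651157 -260.52100592   22.        ] [ 452.30599955 -304.72055394   22.        ]
```

Emit:
{"name": "step_arm", "arguments": {
  "increments": [
    [[-0.02,0,-0.3],0],
    [[0,0,-0.3],0],
    [[0,0,-0.2],0],
    [[0,0,0],0],
    [[0,0,0],0]
  ]
}}

```text
clock: 2.5
tcp_pos: [496.8, -361.9, 286.1]
ee_rot: [0.707, 0.04, 0.705, -0.041]
force: [0.2, -0.5, 0.6]
opening: 0.43
```

```bash
python3 look.py w2
```

```text
2.5 [ 496.8 -361.9  286.1] [ 0.7066  0.04    0.7053 -0.0411] [ 0.2 -0.5  0.6] 0.4298163661455133
yaw z -0.1146394424401013
```

View pics/w2.png

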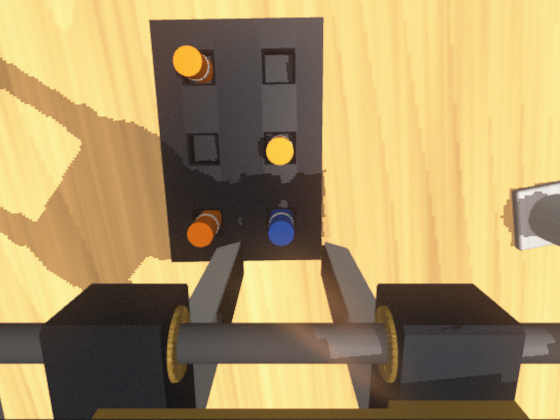

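Run:
```python
from h import *
import pickle
c,f=pickle.load(open('last.pkl','rb'))
hsv=cv2.cvtColor(f,cv2.COLOR_RGB2HSV); m=cv2.inRange(hsv,(100,120,100),(130,255,255)); m[:,:250]=0;m[:,310:]=0;m[260:]=0
v,u=np.nonzero(m); print(u.min(),u.max(),v.min(),v.max(),u.mean())
print(ray(c,281.5,231,48),ray(c,278.5,67,22),ray(c,205,149,22)); print(get_state()['tcp_pos'])
```

```text
268 293 220 244 280.7261904761905
[ 497.44999777 -358.31454762   48.        ] [ 506.8574619  -260.99166562   22.        ] [ 453.62761194 -305.18878592   22.        ]
[ 497.09338758 -361.82123985  286.54393034]
```

Emit:
{"name": "step_arm", "arguments": {
  "increments": [
    [[0,0.013,-0.2],0],
    [[0,0,-0.14],0],
    [[0,0,-0.065],0],
    [[0,0,0],0],
    [[0,0,0],0]
  ]
}}

```text
clock: 3.18
tcp_pos: [497.5, -359.3, 225.2]
ee_rot: [0.707, 0.039, 0.705, -0.041]
force: [0.4, 0.3, -0.2]
opening: 0.43
```

Emit:
{"name": "step_arm", "arguments": {
  "increments": [
    [[0,0,0],0],
    [[0,0,0],0],
    [[0,0,0],0],
    [[0,0,0],0]
  ],
  "jaw": -1,
  "force": 15
}}

```text
clock: 3.68
tcp_pos: [497.2, -358.9, 224.2]
ee_rot: [0.706, 0.04, 0.706, -0.04]
force: [-0.7, 1.1, 1.2]
opening: 0.167
```

```bash
python3 look.py w3
```

```text
3.675 [ 497.2 -358.9  224.2] [ 0.7062  0.0398  0.7058 -0.0401] [-0.7  1.1  1.2] 0.16675758813565178
yaw z -0.11303189919268715
```

View pics/w3.png

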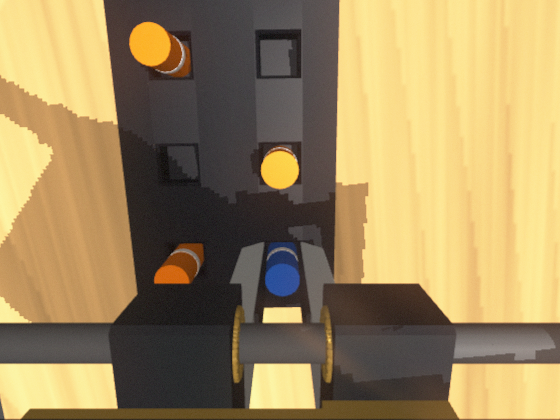

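Emit:
{"name": "step_arm", "arguments": {
  "increments": [
    [[0,0,0.2],0],
    [[0,0,0.3],0],
    [[0.05,0.2,0.05],0],
    [[0.083,0.37,0],0],
    [[0.083,0.37,0],0],
    [[0.083,0.37,0],0],
    [[0.083,0.37,0],0],
    [[0.033,0.18,0],0],
    [[0,0,0],0],
    [[0,0,0],0]
  ]
}}

```text
clock: 4.97
tcp_pos: [559.3, -80.4, 306.3]
ee_rot: [0.706, 0.04, 0.706, -0.04]
force: [-0.2, 0.5, -1.0]
opening: 0.165
```

```bash
python3 look.py w4
```

```text
4.975 [559.3 -80.4 306.3] [ 0.7059  0.0396  0.706  -0.0402] [-0.2  0.5 -1. ] 0.16502006957546442
yaw z -0.11291315674237382
```

View pics/w4.png

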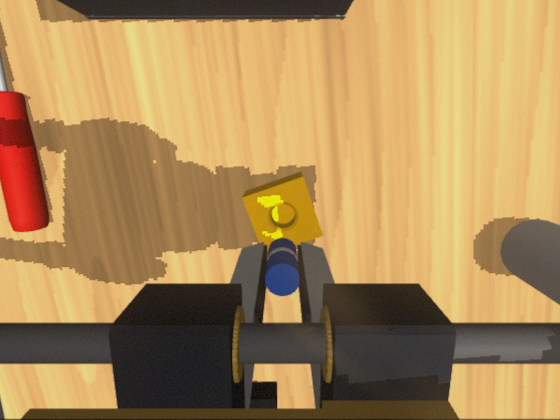

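Run:
```python
from h import *
import pickle
c,f=pickle.load(open('last.pkl','rb'))
g=f[160:305,215:350,::-1]; g=cv2.convertScaleAbs(g,alpha=1.4,beta=15)
cv2.imwrite('pics/w4z.png',cv2.resize(g,None,fx=4.1,fy=4.1,interpolation=cv2.INTER_CUBIC))
```

```text
(no output)
```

View pics/w4z.png

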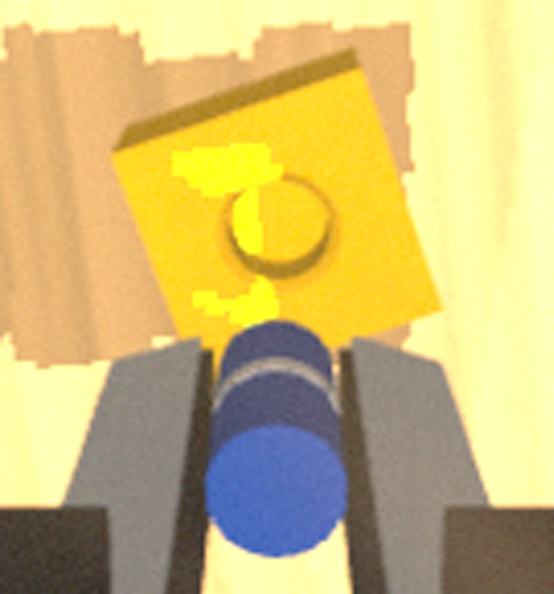

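Run:
```python
from h import *
import pickle
c,f=pickle.load(open('last.pkl','rb'))
P=lambda x,y:(215+(x+.5)/4.1-.5,160+(y+.5)/4.1-.5)
h=ray(c,*P(278,227.5),28); t=ray(c,*P(276,490),130); print(h,t,ray(c,*P(276.5,229.5),28)); print(get_state()['tcp_pos'])
# predicted bottom circle of capsule: base z=90
for X in ([*t[:2],90],): 
  u=proj(c,np.array(X)+[0,0,0])[0]; print(((u-[215,160])*4.1))
print("top r px",np.linalg.norm(proj(c,t+[8,0,0])-proj(c,t))*4.1, np.linalg.norm(proj(c,[*t[:2],90]+np.array([8,0,0]))-proj(c,[*t[:2],90]))*4.1)
for e in [(-23,-23),(23,-23),(23,23),(-23,23)]: pass
```

```text
[560.07554843 -76.77134379  28.        ] [559.18110252 -80.91623502 130.        ] [559.77398704 -77.10056405  28.        ]
[559.2302519  -80.7980774  306.33639668]
[274.24329264 367.28355819]
top r px 72.46196853071275 58.82762622294841
```

Emit:
{"name": "step_arm", "arguments": {
  "increments": [
    [[0.004,0.022,-0.16],0],
    [[0,0,-0.12],0],
    [[0,0,0],0],
    [[0,0,0],0]
  ]
}}

```text
clock: 5.52
tcp_pos: [560.2, -77.5, 265.0]
ee_rot: [0.706, 0.04, 0.706, -0.04]
force: [0.2, -0.6, 0.2]
opening: 0.168
```

```bash
python3 look.py w5;  python3 - <<'E'
from h import *
import pickle
c,f=pickle.load(open('last.pkl','rb'))
g=f[150:305,205:360,::-1]; g=cv2.convertScaleAbs(g,alpha=1.4,beta=15)
cv2.imwrite('pics/w5z.png',cv2.resize(g,None,fx=3.8,fy=3.8,interpolation=cv2.INTER_CUBIC))
f=grab_frame("scene")[140:250,200:340,::-1]
cv2.imwrite('pics/s5z.png',cv2.resize(f,None,fx=5,fy=5,interpolation=cv2.INTER_CUBIC))
E
```

```text
5.525 [560.2 -77.5 265. ] [ 0.7063  0.0403  0.7056 -0.0405] [ 0.2 -0.6  0.2] 0.16774917976378095
yaw z -0.1142478427537313
```

View pics/w5z.png

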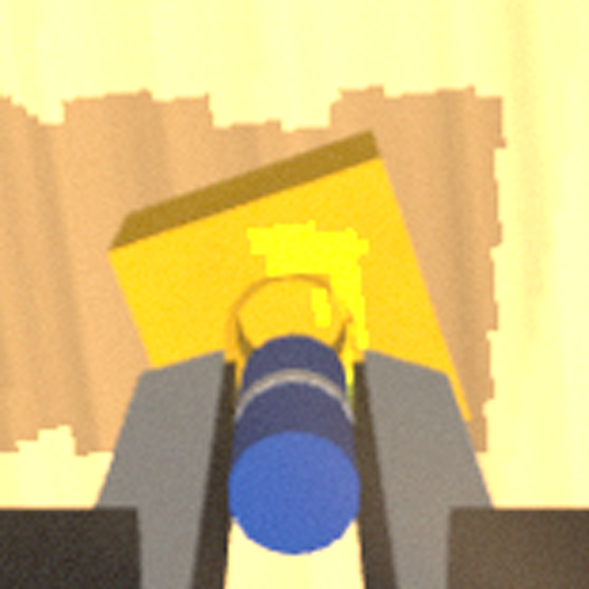

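View pics/s5z.png

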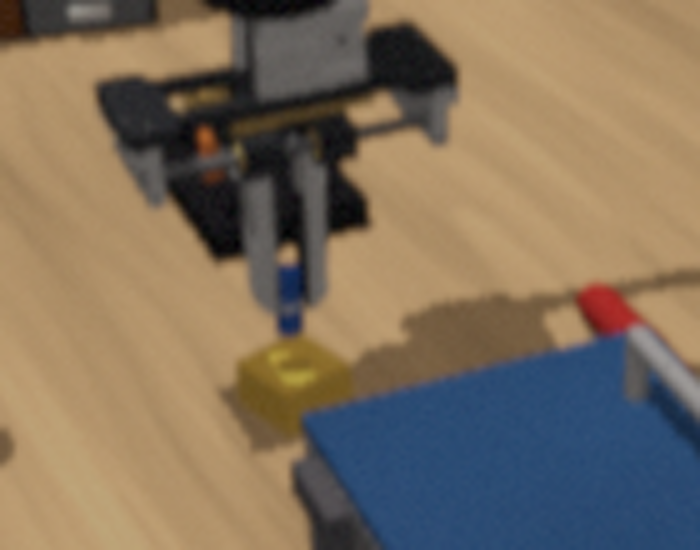

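Run:
```python
from h import *
import pickle
from scipy.optimize import least_squares
c,f=pickle.load(open('last.pkl','rb'))
P=lambda x,y:(205+(x+.5)/3.8-.5,150+(y+.5)/3.8-.5)
K=np.array([ray(c,*P(*p),28)[:2] for p in((110,249),(383,157),(468,420))]); print(K)
print(np.linalg.norm(K[0]-K[1]),np.linalg.norm(K[2]-K[1]),(K[0]+K[2])/2)
t=ray(c,*P(294,492),265-176.3); print("cap",t)
for cen in ((K[0]+K[2])/2,):
  a=np.linspace(0,6.28,9)[:-1]
  for r in (9,11):
    X=np.stack([cen[0]+r*np.cos(a),cen[1]+r*np.sin(a),0*a+28],1); print(((proj(c,X)-[205,150])*3.8).round(0).tolist())
# stand_hole from scene: 
cs=cam("scene"); print("scene hole",ray(cs,200+296/5,140+363/5,28))
b=ray(cs,200+289/5,140+268/5,265-176.3); print("scene captop",b, ray(cs,200+289/5,140+330/5,265-216.3))
```

```text
[[533.12983769 -60.04963532]
 [577.59388307 -50.26724888]
 [587.07989063 -95.27579436]]
45.52742488189761 45.99732063546979 [560.10486416 -77.66271484]
cap [560.32917723 -77.86623666  88.7       ]
[[346.0, 328.0], [325.0, 292.0], [284.0, 281.0], [246.0, 301.0], [235.0, 340.0], [256.0, 376.0], [297.0, 387.0], [334.0, 368.0]]
[[358.0, 327.0], [333.0, 283.0], [283.0, 269.0], [236.0, 293.0], [223.0, 342.0], [248.0, 385.0], [298.0, 399.0], [343.0, 375.0]]
scene hole [561.22569224 -73.84099995  28.        ]
scene captop [560.82035102 -76.71977956  88.7       ] [562.76109631 -77.21849304  48.7       ]
```

Emit:
{"name": "step_arm", "arguments": {
  "increments": [
    [[0,0,-0.1],0],
    [[0,0,-0.06],0],
    [[0,0,-0.03],0],
    [[0,0,-0.03],0],
    [[0,0,0],0]
  ]
}}

```text
clock: 6.25
tcp_pos: [559.9, -76.4, 231.0]
ee_rot: [0.706, 0.04, 0.706, -0.04]
force: [0.5, 1.2, 0.9]
opening: 0.161
```

Emit:
{"name": "step_arm", "arguments": {
  "increments": [
    [[0,0,-0.005],0],
    [[0,0,0],0]
  ]
}}

```text
clock: 6.5
tcp_pos: [560.0, -76.5, 230.9]
ee_rot: [0.706, 0.04, 0.706, -0.04]
force: [0.3, -0.9, -0.6]
opening: 0.165
```

Emit:
{"name": "step_arm", "arguments": {
  "increments": [
    [[0,0,0],0],
    [[0,0,0],0],
    [[0,0,0],0],
    [[0,0,0.2],0],
    [[0,0,0.3],0],
    [[0,0,0.1],0],
    [[0,0,0],0]
  ],
  "jaw": -0.1
}}

```text
clock: 7.38
tcp_pos: [560.0, -76.5, 321.3]
ee_rot: [0.707, 0.04, 0.705, -0.04]
force: [-0.2, -0.9, -1.1]
opening: 0.451
```

```bash
python3 look.py w6;  python3 - <<'E'
from h import *
f=grab_frame("scene")[:,:,::-1]; cv2.imwrite('pics/s6.png',f)
cv2.imwrite('pics/s6z.png',cv2.resize(f[140:310,220:380],None,fx=3.4,fy=3.4,interpolation=cv2.INTER_CUBIC))
E
```

```text
7.375 [560.  -76.5 321.3] [ 0.7067  0.0398  0.7053 -0.0401] [-0.2 -0.9 -1.1] 0.45128682177677293
yaw z -0.11294680140059331
```

View pics/w6.png

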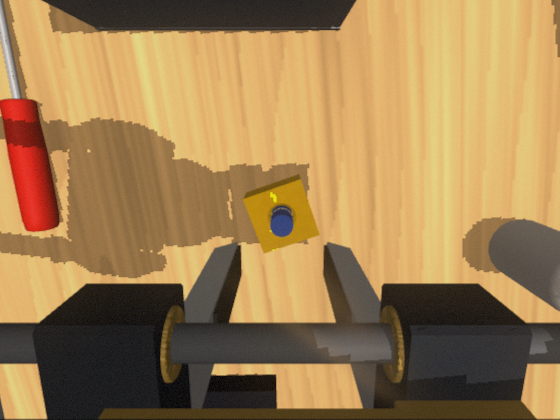

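View pics/s6z.png

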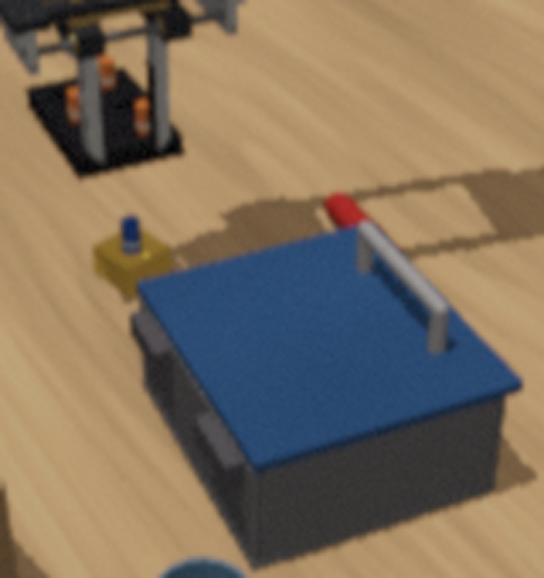

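Emit:
{"name": "step_arm", "arguments": {
  "increments": [
    [[0,0,0.26],0],
    [[0,0,0.26],0],
    [[-0.1,0.3,0],0],
    [[-0.13,0.34,0],0],
    [[-0.13,0.34,0],0],
    [[-0.13,0.34,0],0],
    [[-0.08,0.31,0],0],
    [[0,0,0],0],
    [[0,0,0],0]
  ],
  "jaw": 0.3
}}

```text
clock: 8.6
tcp_pos: [474.4, 167.7, 397.4]
ee_rot: [0.705, 0.039, 0.707, -0.04]
force: [0.7, -0.3, 0.3]
opening: 0.649
```

```bash
python3 look.py w7
```

```text
8.6 [474.4 167.7 397.4] [ 0.7053  0.0392  0.7067 -0.0402] [ 0.7 -0.3  0.3] 0.6485955262502797
yaw z -0.11236027036659944
```

View pics/w7.png

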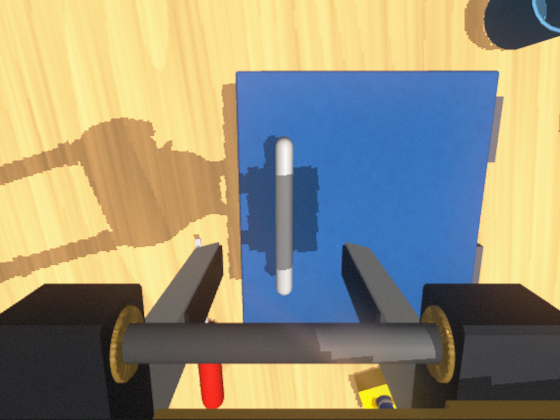

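Run:
```python
from h import *
import pickle
c,f=pickle.load(open('last.pkl','rb'))
a=ray(c,284.3,138,129);b=ray(c,284.8,295,129);print(a,b,(a+b)/2,np.arctan2(a[0]-b[0],a[1]-b[1]))
F=[ray(c,*p,96) for p in((237,72),(498,72),(243,320))];print(F)
```

```text
[482.04848785 225.35459388 129.        ] [469.99550253 113.73867698 129.        ] [476.02199519 169.54663543 129.        ] 0.10756942786131592
[array([453.61215447, 273.69916601,  96.        ]), array([638.69891853, 252.79099163,  96.        ]), array([430.9493005 ,  78.63429922,  96.        ])]
```

Emit:
{"name": "step_arm", "arguments": {
  "increments": [
    [[0.006,0.008,-0.2],0],
    [[0,0,-0.2],0],
    [[0,0,-0.12],0],
    [[0,0,-0.06],0],
    [[0,0,0],0],
    [[0,0,0],0]
  ]
}}

```text
clock: 9.4
tcp_pos: [475.9, 168.9, 312.4]
ee_rot: [0.707, 0.04, 0.705, -0.04]
force: [0.7, -0.6, 0.3]
opening: 0.649
```

Emit:
{"name": "step_arm", "arguments": {
  "increments": [
    [[0,0,0],0],
    [[0,0,0],0],
    [[0,0,0],0],
    [[0,0,0],0],
    [[0,0,0],0],
    [[0,0,0],0]
  ],
  "jaw": -1,
  "force": 40
}}

```text
clock: 10.15
tcp_pos: [475.3, 169.2, 311.7]
ee_rot: [0.706, 0.04, 0.706, -0.04]
force: [-0.2, 0.3, -0.9]
opening: 0.119
```

```bash
python3 look.py w8; python3 -c "
from h import *
print(get_state()['joint_positions'],get_state()['force'])
f=grab_frame('scene')[:,:,::-1]; cv2.imwrite('pics/s8z.png',cv2.resize(f[110:310,200:400],None,fx=2.9,fy=2.9,interpolation=cv2.INTER_CUBIC))"
```

```text
10.15 [475.3 169.2 311.7] [ 0.706   0.0399  0.7059 -0.0399] [-0.2  0.3 -0.9] 0.11869422971586152
yaw z -0.11295780701166656
[ 2.04025354e-01  2.43813333e-01  1.79837710e+00 -7.33956310e-06
  1.09937220e+00  3.16930237e-01] [-0.72490132 -0.8746616   0.05712751]
```

View pics/s8z.png

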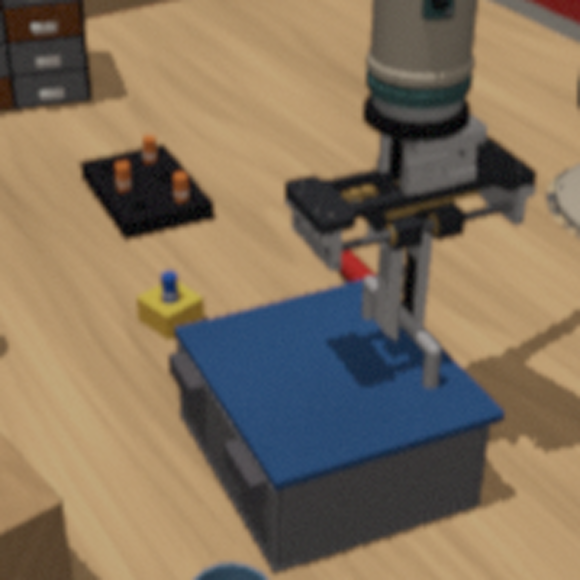

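View pics/w8.png

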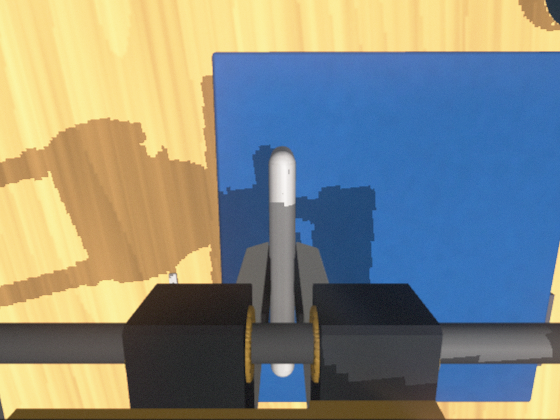

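Emit:
{"name": "step_arm", "arguments": {
  "increments": [
    [[0.0025,0,0.01],0],
    [[0.0025,0,0.01],0],
    [[0.0025,0,0.01],0],
    [[0.0025,0,0.01],0]
  ]
}}

```text
clock: 10.75
tcp_pos: [477.0, 169.1, 317.2]
ee_rot: [0.706, 0.04, 0.706, -0.04]
force: [3.1, 1.1, -10.8]
opening: 0.116
```

Emit:
{"name": "step_arm", "arguments": {
  "increments": [
    [[0.003,0,0.01],0],
    [[0.003,0,0.01],0],
    [[0.003,0,0.01],0],
    [[0,0,0],0]
  ]
}}

```text
clock: 11.25
tcp_pos: [478.5, 169.0, 322.7]
ee_rot: [0.707, 0.04, 0.705, -0.04]
force: [2.6, -2.2, -5.0]
opening: 0.114
```

Emit:
{"name": "step_arm", "arguments": {
  "increments": [
    [[0.005,-0.001,0.013],0],
    [[0.005,-0.001,0.013],0],
    [[0.006,-0.001,0.013],0],
    [[0.006,-0.001,0.013],0],
    [[0.006,-0.001,0.013],0],
    [[0.006,-0.001,0.013],0],
    [[0.003,0,0.01],0],
    [[0,0,0],0],
    [[0,0,0],0]
  ]
}}

```text
clock: 12.38
tcp_pos: [483.6, 168.3, 335.3]
ee_rot: [0.706, 0.04, 0.706, -0.04]
force: [2.5, -2.6, -6.8]
opening: 0.12
```

```bash
python3 look.py w9; python3 -c "
from h import *
f=grab_frame('scene')[:,:,::-1]; cv2.imwrite('pics/s9.png',f);cv2.imwrite('pics/s9z.png',cv2.resize(f[110:310,200:400],None,fx=2.9,fy=2.9,interpolation=cv2.INTER_CUBIC))"
```

```text
12.375 [483.6 168.3 335.3] [ 0.7059  0.0399  0.7061 -0.0399] [ 2.5 -2.6 -6.8] 0.12049436856975772
yaw z -0.11292546588378045
```

View pics/s9z.png

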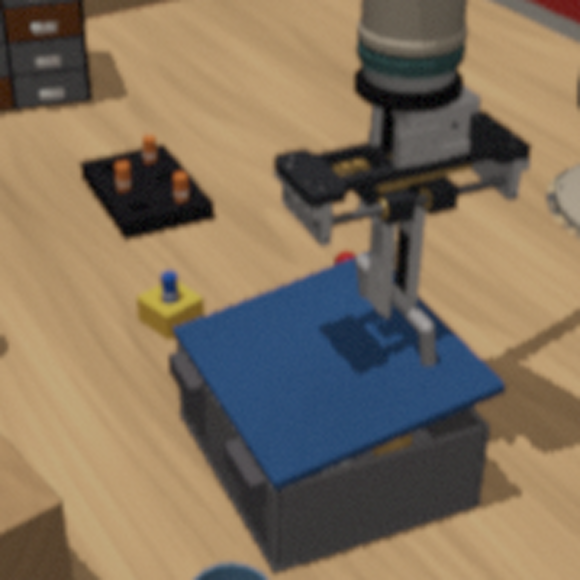

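View pics/w9.png

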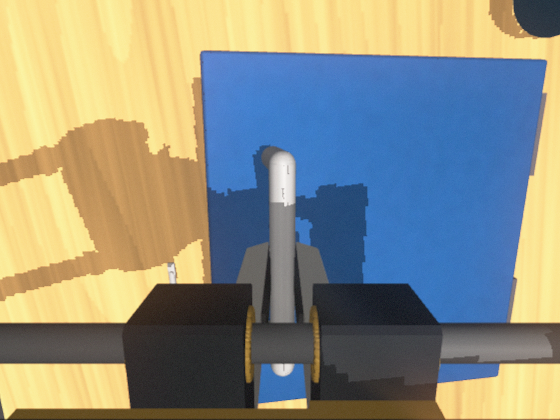

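Run:
```python
from h import *
cs=cam("scene")
yaw=-0.108; X=np.array([np.cos(yaw),np.sin(yaw)]);Y=np.array([-np.sin(yaw),np.cos(yaw)])
hinge=np.array([475.5,169.3])+155*X
for th in (0,.1,.16,.22):
  out=[]
  for dx,dy,dz in((-190,102,5),(-190,-102,5),(0,102,5)):
    r=-dx*np.cos(th)-dz*np.sin(th); z=86+190*0+(-dx)*np.sin(th)+dz*np.cos(th)
    p=hinge-r*X+dy*Y; out.append(((proj(cs,[p[0],p[1],z])[0]-[200,110])*2.9).round(0).tolist())
  print(th,out)
s=get_state(); print(s['clock'],s['force'],np.abs(s['qd']).max())
```

```text
0 [[506.0, 414.0], [375.0, 277.0], [277.0, 485.0]]
0.1 [[508.0, 395.0], [375.0, 259.0], [276.0, 486.0]]
0.16 [[507.0, 384.0], [374.0, 248.0], [275.0, 486.0]]
0.22 [[506.0, 372.0], [372.0, 238.0], [275.0, 486.0]]
12.475 [ 2.49792537 -1.39898357 -6.50047386] 0.0011950641548989038
```

```bash
python3 -c "
from workcell import *
print(finish_job()); s=get_state(); print(s['clock'],s['tcp_pos'],s['opening'])"
```

```text
the job is handed in; nothing more can be done
None
the job is handed in; nothing more can be done
```

The blue capsule is standing in the yellow stand, released, and the gripper is holding the lid still and just ajar by its handle. I handed the job in at about 12.5 s; no verdict is reported.

- **Capsule:** I let it go with the lid shut. The pictures after release and at the end show it upright and sunk in the hole. I judged its depth from the pictures and the release height (underside about 14 mm above the table); I did not measure it afterwards.
- **Lid:** The seal let go at a pull of at least 10.8 N, and I raised the lid slowly from there. The handle's rise (23.6 mm) gives about 0.156 rad, and the lid corner in the scene picture fits 0.16 rad, so the front edge is about 30 mm up.
- **Grip and stillness:** I gripped the handle at 40 N, and the bar did not slip in the fingers. All joint speeds were below 0.002 rad/s just before hand-in.
- **Other items:** The three orange capsules look unmoved in the last scene picture. I did not measure the other loose things again; the gripper's path stayed clear of them.

Measurements of the stand hole disagreed by up to about 5 mm between cameras. I used the close wrist view, and the capsule went in with almost no force.

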